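# Set out the glaze demonstration on the ware board

## Task

Set out the glazes and test tiles on the wooden ware board: stand the blue jar in the row halfway between the white jar and the pink cup, and the olive jar in the row halfway between the white jar and the green tumbler. Lay the blue tile and the olive tile on the board, glazed face up, each straight in front of the jar of its own colour, in a line with the white tile already lying there and square to the board like it. The white jar has its tile, so leave the spare white tile on the table, and do not shift anything that already stands on the board.

Things in the scene. Friction and masses are not known exactly. Their poses are not given: they have to be found in the camera images.
- ware_board: pale wooden board with darker end strips, fixed on the table: 170 mm along its x (depth), 542 mm along its y, 18 mm thick, yawed up to 0.12 rad. Origin at the centre of its underside; x to its back edge, away from the robot, y to the robot's left. Pots and jars stand in a row at board x = +45 mm, tiles lie at x = -45 mm, square when their 56 mm side runs along the board's x.
- white_jar: closed round glaze jar with an off-white body and a black lid, 64 mm in diameter and 86 mm high overall (body 0 to 70 mm, lid 62 mm in diameter above), about 0.24 kg (0.17 to 0.34); origin at the centre of its foot, z up. It stands on the board at the middle of the row (board x 45, y 0 mm).
- pink_cup: unglazed pink open cup, 68 mm in diameter, 62 mm high, standing at one end of the row on the board (board x 45 mm, y +220 or -220 mm: it may be the left or the right end); origin at the centre of its foot.
- green_tumbler: pale green open tumbler, 65 mm in diameter, 84 mm high, standing at the other end of the row on the board (board x 45 mm, y -220 or +220 mm); origin at the centre of its foot.
- laid_white_tile: flat bisque test tile, 56 mm along its x by 41 mm along its y, 8.5 mm thick, about 40 g; its white glaze covers one half of the top face and the other half is bare buff clay; origin at the centre of its underside, z up. This one lies on the board in front of the white jar (board x -45, y 0 mm) and belongs there.
- blue_jar: closed round glaze jar with a blue body and a black lid, 64 mm in diameter and 86 mm high overall (body 0 to 70 mm, lid 62 mm in diameter above), about 0.24 kg (0.17 to 0.34); origin at the centre of its foot, z up. It starts on the table beside or in front of the board (the jars along the far edge of the table are not meant).
- olive_jar: closed round glaze jar with an olive green body and a white lid, 64 mm in diameter and 86 mm high overall (body 0 to 70 mm, lid 62 mm in diameter above), about 0.24 kg (0.17 to 0.34); origin at the centre of its foot, z up. It starts on the table beside or in front of the board (the jars along the far edge of the table are not meant).
- blue_tile: flat bisque test tile, 56 mm along its x by 41 mm along its y, 8.5 mm thick, about 40 g; its blue glaze covers one half of the top face and the other half is bare buff clay; origin at the centre of its underside, z up. It starts on the table in front of the board.
- olive_tile: flat bisque test tile, 56 mm along its x by 41 mm along its y, 8.5 mm thick, about 40 g; its olive green glaze covers one half of the top face and the other half is bare buff clay; origin at the centre of its underside, z up. It starts on the table in front of the board.
- spare_white_tile: flat bisque test tile, 56 mm along its x by 41 mm along its y, 8.5 mm thick, about 40 g; its white glaze covers one half of the top face and the other half is bare buff clay; origin at the centre of its underside, z up. This duplicate starts on the table in front of the board and stays there.
Mind the look-alikes: they are no part of the job. What is shaped like the olive_jar but red is not meant.

How it is judged (in metres and radians):
At the end, for the whole second after the job is handed in: Both jars upright on the board within 15 mm (along and across it) of their halfway points, both tiles flat, face up, within 15 mm of 90 mm in front of those points and 0.21 rad of square; all at rest. Nothing already on the board shifted 12 mm or tipped; spare tile within 25 mm of its start (((y of pink_cup in the frame of ware_board above 0 m and x of blue_jar in the frame of ware_board between 0.03 and 0.06 m and y of blue_jar in the frame of ware_board between 0.095 and 0.125 m and x of blue_tile in the frame of ware_board between -0.06 and -0.03 m and y of blue_tile in the frame of ware_board between 0.095 and 0.125 m and x of olive_jar in the frame of ware_board between 0.03 and 0.06 m and y of olive_jar in the frame of ware_board between -0.125 and -0.095 m and x of olive_tile in the frame of ware_board between -0.06 and -0.03 m and y of olive_tile in the frame of ware_board between -0.125 and -0.095 m) or (y of pink_cup in the frame of ware_board below 0 m and x of blue_jar in the frame of ware_board between 0.03 and 0.06 m and y of blue_jar in the frame of ware_board between -0.125 and -0.095 m and x of blue_tile in the frame of ware_board between -0.06 and -0.03 m and y of blue_tile in the frame of ware_board between -0.125 and -0.095 m and x of olive_jar in the frame of ware_board between 0.03 and 0.06 m and y of olive_jar in the frame of ware_board between 0.095 and 0.125 m and x of olive_tile in the frame of ware_board between -0.06 and -0.03 m and y of olive_tile in the frame of ware_board between 0.095 and 0.125 m)) and z of blue_jar in the frame of ware_board between 0.013 and 0.023 m and angle between each of blue_jar, olive_jar, blue_tile, olive_tile, white_jar, pink_cup, green_tumbler, laid_white_tile's own z axis and vertical below 0.1 rad and linear speed of each of blue_jar, olive_jar, blue_tile, olive_tile below 0.02 m/s and angular speed of each of blue_jar, olive_jar, blue_tile, olive_tile below 0.2 rad/s and z of olive_jar in the frame of ware_board between 0.013 and 0.023 m and z of blue_tile in the frame of ware_board between 0.013 and 0.023 m and angle between the x axis of each of blue_tile, olive_tile and the x axis of ware_board, either way round below 0.21 rad and z of olive_tile in the frame of ware_board between 0.013 and 0.023 m and distance of each of white_jar, pink_cup, green_tumbler, laid_white_tile from where it was at the start of the episode below 0.012 m and distance of spare_white_tile from where it was at the start of the episode below 0.025 m); the robot touches nothing.
It fails at once if a jar or pot is knocked over (angle between any of blue_jar, olive_jar, white_jar, pink_cup, green_tumbler's own z axis and vertical above 0.6 rad).
It also fails if it takes over 102 s, if anything falls off the work surface, if the arm or the gripper's body presses on something with over 40 N, if the wrist force passes 120 N, or if a joint passes its speed limit or range.

## Robot

A 6-joint arm with a two-finger parallel gripper is mounted at the origin on a cart in front of the work surface, level with it; the furniture and walls round the work are solid. World frame = base frame: x ahead of the robot, y to its left, z up, the work surface at z = 0. Lengths are in mm, angles in rad, forces in N, time in s.
With the tool pointing down it reaches from about 375 to 925 mm from the base axis. Payload 5.7 kg.
Tool frame: the origin (TCP) lies on the mounting face of the last link; the fingertips stand 173 mm ahead of it and the grasp point (between the pads) lies 155 mm ahead of it (r.nose_length is the distance from the TCP to the fingertips, in mm); x points along the fingers, z is the direction in which the jaws open and shut, and the axes are right-handed (so a half turn about x gives the same grasp; the last joint's range is limited). The gripper opens to 85 mm and grips with 20 to 120 N. Pads are 22 mm wide; open, the fingers measure 114 mm over their backs; the gripper's body (76 mm by 85 mm) begins 54 mm behind the grasp point. The pads swing forward as they close: fully open they stand 13 mm farther back than shut.
Start: joints at [-1.434, 0.359, 1.51, -0, 1.272, -0.115], TCP at [149.477, -581.07, 404.667] pointing down, gripper open.
Joint ranges: [-2.97, 2.97], [-1.01, 2.36], [0.21, 2.38], [-0.96, 4.11], [0.2, 2.71], [-2.98, 2.98]. Speed limits (rad/s): [2.39, 2.39, 3.14, 3.14, 3.14, 3.14].

## Interface

Orientations are given as [roll, pitch, yaw] about the fixed x, y, z axes, in that order (R = Rz(yaw) Ry(pitch) Rx(roll)).
In Python, from station import r, optics, finish_job gives the robot as it stands. The module is installed in compiled form; this text tells all that it offers.
- The arm moves only by the tool apply_moves, never from a script. Its argument "steps" is a list of rows, each a list of 4 numbers: the shift along the world's x, y, z in mm, then the turn about the world's z in degrees. In form: [[x, y, z, yaw], ...]. A call has 1 to 12 rows; each row is the pose to reach, as a shift and turn from the pose commanded when the call began; what a row does not reach only later rows make up. A row lasts 1/8 s, in which the tool goes at most 62.5 mm and 10.7 degrees, less where a joint would pass 70% of its speed; a pose out of reach is approached as far as the arm can. A call with a gripper value outside its range is refused whole. "fingers" is the closure, from 0 (fully open) to 1 (shut), set as the call begins (left out, the last holds). The fingers move at their own pace and stop on an object; the grip force is fixed at half the most. Time passes only in rows, so rows that repeat a pose let the fingers close. It gives the time, the measured TCP pose, the force and the opening at its end, in the units of the state.
- r.state(): the state, without advancing time (a new reading comes with each control period).
- optics.grab_frame(name): name is "side" or "top" or "wrist"; returns a dict with "image" (400x640x3 uint8, red, green, blue), "range_z" (400x640 float32, mm along the optical axis (not along the pixel's ray), 0 where there is no reading), "fovy" (degrees; the focal length in pixels is half the picture's height over the tangent of half this angle, whatever the lens; pixels are square), "cx", "cy" (the principal point, pixels), "origin" and "rotation" of the camera in the world. Camera axes: x right, y up, looking along -z (the intrinsics and any distortion apply to the point x, -y, -z); pixel columns grow to the right and rows downward; lengths in mm; the calibration is good to about 2 mm. A picture is of the moment at which its call begins.
- finish_job(): hands the job in, once; it reports no verdict.
Trained networks look in a picture, given as the dict that the camera call returned (one of the last four; its "shot" number tells which), for a name from the list of things; names that differ only in an ending like _2 or _b are one class to them, and where a whole thing is asked for, a point or a joint stands for the part that bears it (a point fixed in the world has none). Each returns a list of dicts, best first, with "confidence" (0 to 1); they miss things now and then, are a little off and sometimes report something else, mostly with a low value. They report only what shows in the picture. A call takes as long as a camera call. They do not tell look-alikes from the thing itself.
- optics.regions_of(picture, thing): "pixels" (400x640 bool, what is visible of it) and "uv" ([column, row] in pixels, amid what is visible of it).
- optics.pinpoint(picture, thing): "uv" ([column, row] in pixels: a listed point, or the origin of a listed thing).
The state is a dict: "clock": time; "qpos": joint angles; "qd": joint speeds; "tau": joint torques, N m; "position": TCP position; "tool_rot": TCP orientation; "force": force on the tool from outside, world axes, zero at the start; "ft_torque": the same for the moment, N m; "finger_gap": finger opening in mm.
Only numpy, scipy, OpenCV 4.12 (cv2) and the standard library are available. Lean on these libraries where they do the work, as an engineer would, in place of code of your own. Each camera call takes 0.05 s, during which the arm holds its last target.

## Working session

There is one attempt and no reset: what is moved stays moved. The work goes in short steps, Python scripts to look and compute and a tool call to move; the robot and the scene stay as the last step left them, time stands still between calls to the robot, and variables do not carry over. Pictures are saved under pics/ and viewed, and the job is handed in when it is done.

Besides the shell and the picture viewer there is one more tool, called after ">>>" by a JSON object that holds its "fn" and its "kwargs", one argument or row to a line. apply_moves: Moves the arm, as the interface text tells. Its arguments: {"type":"object","properties":{"steps":{"type":"array"},"fingers":{"type":"number"}},"required":["steps"]}

```bash
mkdir -p pics; cat > h.py <<'E'
import numpy as np, cv2
from station import r, optics
def save(n,im,box=None,s=1):
    if box: im=im[box[1]:box[3],box[0]:box[2]]
    im=cv2.resize(im,None,fx=s,fy=s,interpolation=cv2.INTER_CUBIC)
    cv2.imwrite('pics/'+n+'.png',im[:,:,::-1])
def world(p,uv,z=None):
    """z None: use depth; otherwise intersect with plane z"""
    f=200/np.tan(np.radians(p['fovy'])/2)
    uv=np.atleast_2d(np.array(uv,float))
    d=np.c_[(uv[:,0]-p['cx'])/f,-(uv[:,1]-p['cy'])/f,-np.ones(len(uv))]
    R=np.array(p['rotation']).reshape(3,3);o=np.array(p['origin'])
    dw=d@R.T
    if z is None:
        rr=p['range_z'][uv[:,1].round().astype(int),uv[:,0].round().astype(int)]
        return o+dw*rr[:,None]
    return o+dw*((z-o[2])/dw[:,2])[:,None]
E
python3 - <<'E'
from h import *
print(r.state())
for n in ['top','side','wrist']:
    p=optics.grab_frame(n); save(n+'0',p['image'])
    print(n,{k:v for k,v in p.items() if k not in('image','range_z')})
E
```

```text
{'clock': 0.0, 'qpos': array([-1.43413015e+00,  3.59529985e-01,  1.51145842e+00, -2.24556624e-05,
        1.27248952e+00, -1.15078486e-01]), 'qd': array([-4.98774241e-05,  3.63334421e-04, -2.35553937e-04,  1.56020720e-04,
       -1.09478903e-03,  5.70234877e-04]), 'tau': array([-4.89017169e-03, -5.27623236e+01, -2.78621703e+01, -4.59366056e-04,
        1.32772481e-02, -1.61231515e-05]), 'position': array([ 149.40692453, -580.72098413,  403.82851533]), 'tool_rot': array([3.03789214, 1.56891094, 1.7188471 ]), 'force': array([-0.07496128, -0.01165451,  0.21735702]), 'ft_torque': array([ 0.0380816 , -0.05889281, -0.01372543]), 'finger_gap': 85.56152289906456}
top {'fovy': 46.48761464373396, 'cx': 321.8752369969511, 'cy': 195.6909284357317, 'origin': array([ 437.65627271,   38.51865516, 1266.80233013]), 'rotation': array([ 0.0688739 ,  0.01253757, -1.55929953]), 'shot': 1}
side {'fovy': 50.11502968599243, 'cx': 320.83427609671395, 'cy': 196.7681524329086, 'origin': array([216.25861563, 992.38409299, 908.65367272]), 'rotation': array([ 0.86267989,  0.00716856, -2.83248986]), 'shot': 2}
wrist {'fovy': 58.320946096850804, 'cx': 320.1400972526084, 'cy': 201.29173147410214, 'origin': array([ 230.78795604, -559.30499375,  373.08763083]), 'rotation': array([-0.3265166 ,  0.00137557, -1.3170455 ]), 'shot': 3}
```

View pics/top0.png

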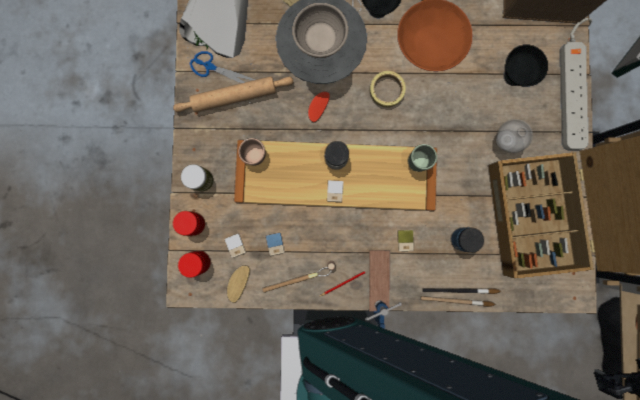

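View pics/side0.png

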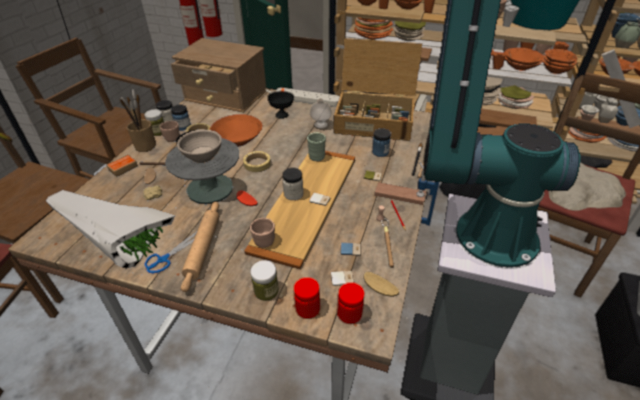

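View pics/wrist0.png

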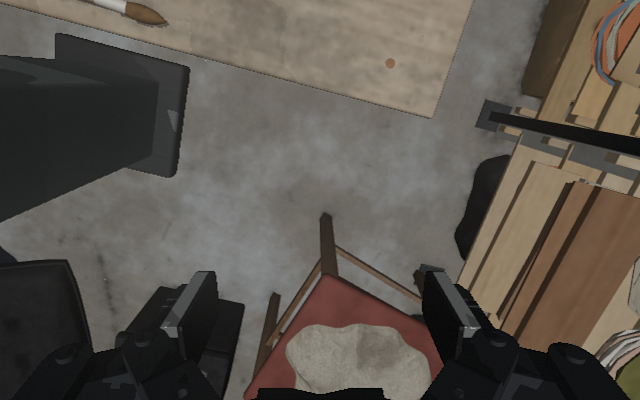

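```bash
sed -i "s/R=np.array(p\['rotation'\]).reshape(3,3)/R=Rotation.from_euler('xyz',p['rotation']).as_matrix()/; s/^import numpy.*/&\nfrom scipy.spatial.transform import Rotation/" h.py
python3 - <<'E'
from h import *
p=optics.grab_frame('top'); im=p['image']
np.savez('top.npz',**{k:v for k,v in p.items()})
print(r.state()['clock'])
for t in ['ware_board','white_jar','pink_cup','green_tumbler','laid_white_tile','blue_jar','olive_jar','blue_tile','olive_tile']:
    for d in optics.regions_of(p,t)[:4]:
        m=d['pixels']; ys,xs=np.nonzero(m)
        w=world(p,np.c_[xs,ys]); w=w[p['range_z'][ys,xs]>0]
        if len(w)==0: continue
        zt=np.percentile(w[:,2],95); top=w[w[:,2]>zt-6]
        (c,sz,a)=cv2.minAreaRect(top[:,:2].astype(np.float32))
        print(t,round(d['confidence'],2),np.round(d['uv']),'n',len(w),'ztop',zt.round(1),'c',np.round(c,1),np.round(sz,1),round(a,1),'mean',top.mean(0).round(1))
save('topa',im,(160,130,490,290),2.4)
E
```

```text
0.2
ware_board 0.86 [338. 175.] n 10543 ztop 23.3 c [582.1  21. ] [540.2 169.8] 88.2 mean [574.3  23.6  20.1]
white_jar 0.63 [336. 154.] n 543 ztop 108.9 c [626.4  19.4] [60.5 59.7] 27.0 mean [625.8  19.1 106.1]
pink_cup 0.82 [250. 154.] n 600 ztop 81.5 c [633.3 238.7] [67.  65.6] 45.4 mean [634.2 238.9  80.1]
green_tumbler 0.97 [421. 157.] n 583 ztop 103.1 c [ 620.6 -199.1] [60.3 63.1] 45.3 mean [ 617.9 -196.7  101.8]
laid_white_tile 0.65 [334. 189.] n 310 ztop 32.0 c [537.   22.6] [40.4 55.5] 84.2 mean [537.7  22.5  28.9]
blue_jar 0.96 [467. 240.] n 691 ztop 90.3 c [ 412.5 -321.7] [57.7 60.9] 0.7 mean [ 412.6 -321.4   87.7]
olive_jar 0.98 [189. 222.] n 655 ztop 90.9 c [447.1 403.3] [60.1 58.7] 48.7 mean [446.6 403.4  88.1]
olive_jar 0.72 [191. 179.] n 665 ztop 90.6 c [565.1 386. ] [61.4 59.7] 20.0 mean [565.6 385.8  87.8]
blue_tile 0.58 [274. 244.] n 269 ztop 14.3 c [393.1 181.7] [54.2 37.7] 15.4 mean [392.9 182.1  11.2]
olive_tile 0.64 [413. 238.] n 267 ztop 13.7 c [ 406.1 -170.2] [50.8 35.6] 0.7 mean [ 407.1 -170.4   10.8]
```

View pics/topa.png

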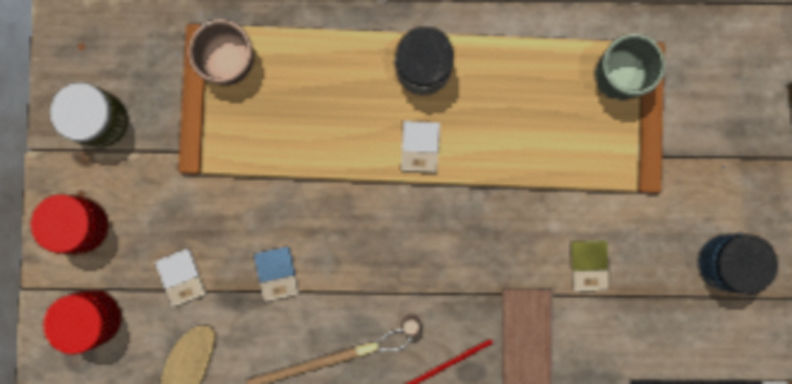

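```bash
cat >> h.py <<'E'
def tool():
    s=r.state(); R=Rotation.from_euler('xyz',s['tool_rot']).as_matrix()
    g=s['position']+155*R[:,0]
    return s, np.degrees(np.arctan2(R[1,2],R[0,2])), g, R
E
python3 - <<'E'
from h import *
s,a,g,R=tool(); print(a,g,R.round(3))
p=dict(np.load('top.npz'));p['fovy']=float(p['fovy']);p['cx']=float(p['cx']);p['cy']=float(p['cy'])
# table depth check
print(world(p,[[300,230],[430,225],[220,235],[380,160]]).round(1))
print(world(p,[[495,200],[497,160]]).round(1))
# colour-based tile rects (plane z=8.5)
hsv=cv2.cvtColor(p['image'],cv2.COLOR_RGB2HSV)
for n,b in {'blue':(262,230,290,258),'olive':(394,226,418,254),'spare':(222,230,248,260),'laid':(324,178,346,204)}.items():
    ys,xs=np.mgrid[b[1]:b[3],b[0]:b[2]]; ys=ys.ravel();xs=xs.ravel()
    w=world(p,np.c_[xs,ys]); base=20 if n=='laid' else 0
    k=(w[:,2]-base>7.5)
    q=world(p,np.c_[xs,ys][k],base+8.5)
    print(n,k.sum(),cv2.minAreaRect(q[:,:2].astype(np.float32)), q.mean(0).round(1))
E
```

```text
-75.57560998410065 [ 149.48065534 -581.06775984  249.70454255] [[ 0.     0.968  0.249]
 [ 0.     0.249 -0.968]
 [-1.     0.    -0.   ]]
[[ 430.9  113.7    1. ]
 [ 448.4 -237.4    4.1]
 [ 414.8  330.6    2.5]
 [ 622.  -100.7   17. ]]
[[ 516.1 -403.    31.8]
 [ 627.9 -422.3   -2.5]]
blue 263 ((392.8221130371094, 185.30776977539062), (57.08504867553711, 60.622493743896484), 86.28912353515625) [393.4 182.3   8.5]
olive 262 ((406.8648986816406, -175.00682067871094), (63.18590545654297, 56.45554733276367), 3.0483462810516357) [ 408.3 -169.8    8.5]
spare 271 ((392.94390869140625, 281.98504638671875), (65.62630462646484, 58.661216735839844), 19.051347732543945) [388.9 289.8   8.5]
laid 183 ((535.852294921875, 21.51839828491211), (53.53654098510742, 40.01464080810547), 0.48838454484939575) [537.5  22.2  28.5]
```

>>> {"fn": "apply_moves", "kwargs": {
  "steps": [
    [30,30,0,5],
    [70,70,0,12],
    [115,115,0,20],
    [160,160,0,28],
    [205,205,0,35],
    [240,240,0,38],
    [258,258,-20,38],
    [262,259,-40,38],
    [262,259,-40,38],
    [262,259,-40,38]
  ],
  "fingers": 0
}}

```text
clock: 1.9
position: [411.5, -322.5, 365.3]
tool_rot: [-0.393, 1.57, -1.049]
force: [0.0, -0.0, 0.5]
finger_gap: 85.7
```

```bash
python3 - <<'E'
from h import *
s,a,g,R=tool(); print(s['clock'],a,g.round(1),s['qpos'].round(2))
p=optics.grab_frame('wrist'); save('w1',p['image'])
for d in optics.regions_of(p,'blue_jar'):
    ys,xs=np.nonzero(d['pixels']);w=world(p,np.c_[xs,ys])
    zt=np.percentile(w[:,2],95); top=w[w[:,2]>zt-5]
    print(d['confidence'],zt,cv2.minEnclosingCircle(top[:,:2].astype(np.float32)),top.mean(0))
E
```

```text
1.9 -37.59035187106941 [ 411.5 -322.6  210.3] [-0.8   0.29  1.72 -0.    1.13 -0.14]
0.73 87.35753295397471 ((432.52532958984375, -303.73291015625), 56.59040451049805) [ 417.01328198 -321.73718457   87.44366043]
0.72 19.1987002282223 ((507.9063415527344, -247.36370849609375), 45.60720443725586) [ 513.07466281 -234.61473433   19.08449126]
```

View pics/w1.png

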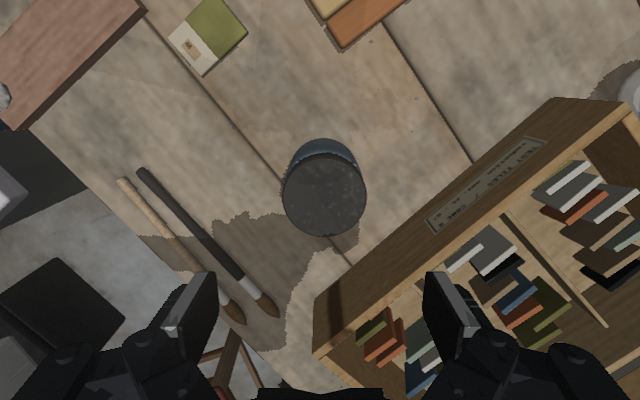

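```bash
python3 - <<'E'
from h import *
s,a,g,R=tool()
p=optics.grab_frame('wrist'); save('w1b',p['image'],(260,120,560,360),2)
print(world(p,[[325,195],[425,225],[435,240],[550,105],[500,175],[320,310],[320,330],[330,345],[380,100]]).round(1))
z=p['range_z']; ys,xs=np.mgrid[120:260:1,260:400:1]; uv=np.c_[xs.ravel(),ys.ravel()]
w=world(p,uv); k=(w[:,2]>82)&(w[:,2]<93)
n,lab,st,c=cv2.connectedComponentsWithStats(k.reshape(140,140).astype(np.uint8))
i=1+np.argmax(st[1:,4]); kk=(lab==i).ravel()
q=world(p,uv[kk],86); cn=cv2.findContours((lab==i).astype(np.uint8),cv2.RETR_EXTERNAL,cv2.CHAIN_APPROX_NONE)[0][0].reshape(-1,2)+[260,120]
print(st[i],q.mean(0),cv2.minEnclosingCircle(q[:,:2].astype(np.float32)),cv2.fitEllipse(world(p,cn,86)[:,:2].astype(np.float32)))
E
```

```text
[[ 417.6 -322.4   84.5]
 [ 463.1 -411.    39.2]
 [ 462.5 -411.3   69.5]
 [ 607.4 -393.1   17.8]
 [ 533.7 -401.6   56.9]
 [ 332.3 -427.7   33.9]
 [ 333.2 -426.4   65.8]
 [ 339.3 -432.5   83.7]
 [ 495.9 -303.4    0. ]]
[  22   35   85   82 5408] [ 416.6873093  -322.16692179   86.        ] ((416.1914978027344, -322.7774658203125), 31.19278907775879) ((416.1773986816406, -322.8625183105469), (61.254127502441406, 61.71187973022461), 148.0335693359375)
```

View pics/w1b.png

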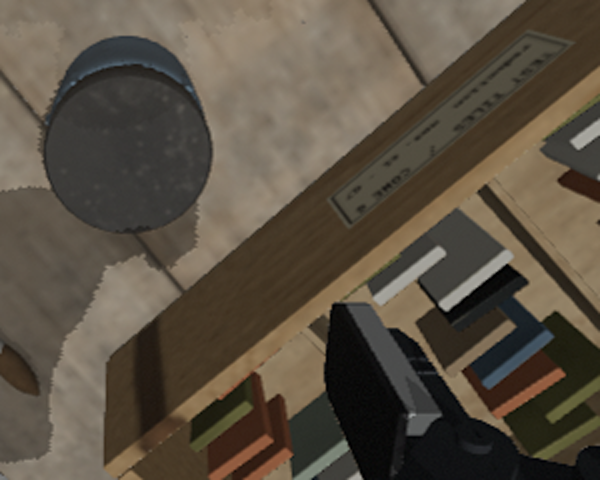

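>>> {"fn": "apply_moves", "kwargs": {
  "steps": [
    [4,0,-30,0],
    [4,0,-75,0],
    [4,0,-110,0],
    [4,0,-140,0],
    [4,0,-160,0],
    [4,0,-162,0],
    [4,0,-162,0]
  ]
}}

```text
clock: 2.92
position: [415.7, -322.6, 203.4]
tool_rot: [-0.145, 1.57, -0.801]
force: [0.2, -0.2, 0.2]
finger_gap: 85.0
```

>>> {"fn": "apply_moves", "kwargs": {
  "steps": [
    [0,0,0,0],
    [0,0,0,0],
    [0,0,0,0],
    [0,0,0,0],
    [0,0,0,0],
    [0,0,0,0]
  ],
  "fingers": 1
}}

```text
clock: 3.68
position: [415.8, -322.5, 204.1]
tool_rot: [-0.202, 1.569, -0.857]
force: [-1.0, -0.6, 6.6]
finger_gap: 63.3
```

```bash
python3 - <<'E'
from h import *
s,a,g,R=tool(); print(s['clock'],a,g.round(1),s['finger_gap'],s['force'],s['ft_torque'])
p=optics.grab_frame('wrist'); save('w2',p['image'])
E
```

```text
3.675 -37.56700934438859 [ 416.  -322.7   49.1] 63.270896354930784 [-0.95735994 -0.58525439  6.57432024] [ 0.14666569  0.28258834 -0.05795705]
```

View pics/w2.png

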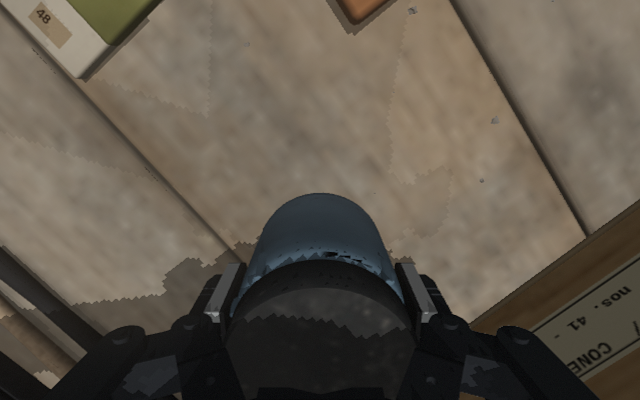

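>>> {"fn": "apply_moves", "kwargs": {
  "steps": [
    [0,0,10,0],
    [0,0,30,0],
    [0,0,60,0],
    [0,0,95,0],
    [0,0,130,0],
    [0,0,155,0],
    [0,0,160,0]
  ]
}}

```text
clock: 4.6
position: [415.8, -322.3, 364.9]
tool_rot: [-0.124, 1.567, -0.78]
force: [0.1, -0.1, -2.5]
finger_gap: 63.0
```

>>> {"fn": "apply_moves", "kwargs": {
  "steps": [
    [8,15,0,1],
    [26,52,0,4],
    [46,95,0,8],
    [66,138,0,12],
    [86,181,0,16],
    [106,224,0,20],
    [127,267,0,24],
    [148,310,0,28],
    [168,353,0,32],
    [190,396,0,35],
    [206,435,0,36],
    [214,452,0,36]
  ]
}}

```text
clock: 6.1
position: [629.0, 133.0, 360.6]
tool_rot: [3.044, 1.567, 3.019]
force: [0.3, 0.2, -2.5]
finger_gap: 63.1
```

>>> {"fn": "apply_moves", "kwargs": {
  "steps": [
    [0,0,0,0],
    [0,0,0,0]
  ]
}}

```text
clock: 6.35
position: [628.7, 129.3, 361.8]
tool_rot: [-2.779, 1.568, -2.807]
force: [-0.2, 0.3, -3.5]
finger_gap: 63.2
```

```bash
python3 - <<'E'
from h import *
s,a,g,R=tool(); print(s['clock'],a,g.round(1),s['finger_gap'],s['force'],s['qpos'].round(2))
p=optics.grab_frame('wrist'); save('w3',p['image']); np.savez('w3.npz',**p)
E
```

```text
6.35 -1.5866073725954917 [628.3 129.2 206.8] 63.17702054775104 [-0.21669897  0.29315553 -3.51096092] [ 0.1   0.46  1.46 -0.    1.22  0.12]
```

View pics/w3.png

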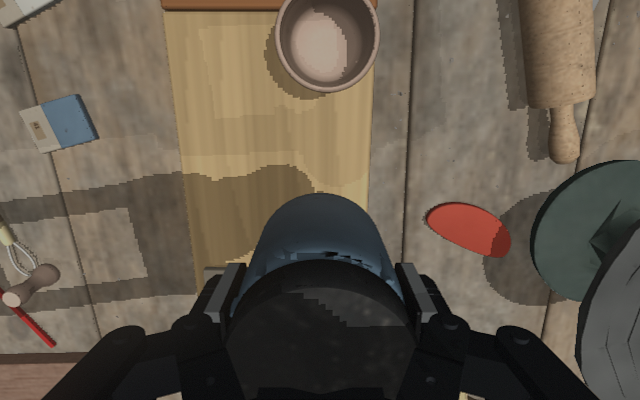

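```bash
cat >> h.py <<'E'
def load(f):
    p=dict(np.load(f))
    for k in('fovy','cx','cy'):p[k]=float(p[k])
    return p
def grid(p):
    ys,xs=np.mgrid[0:400,0:640]; uv=np.c_[xs.ravel(),ys.ravel()]
    return world(p,uv).reshape(400,640,3)
E
python3 - <<'E'
from h import *
p=load('w3.npz');W=grid(p)
near=[];far=[]
for v in range(20,230,5):
    z=W[v,:,2]; on=(z>13)&(z<23)
    u=np.nonzero(on[140:230])[0]
    if len(u): near.append((140+u[0]-.5,v))
for v in range(95,180,5):
    z=W[v,:,2]; on=(z>13)&(z<23)
    u=np.nonzero(on[300:400])[0]
    if len(u): far.append((300+u[-1]+.5,v))
for n,l in(('near',near),('far',far)):
    q=world(p,l,18)[:,:2]; c=np.polyfit(q[:,1],q[:,0],1); print(n,c,'resid',np.std(q[:,0]-np.polyval(c,q[:,1])).round(2),'x at y=21',np.polyval(c,21), 'x at 129',np.polyval(c,129))
print(world(p,[[200,100],[330,150],[110,200],[385,180]]).round(1))
k=(W[:,:,2]>74)&(W[:,:,2]<90); k[:,:270]=0;k[:,385:]=0;k[100:]=0
k=k.astype(np.uint8)
ys,xs=np.nonzero(k); q=world(p,np.c_[xs,ys],80)[:,:2]
print(len(q),cv2.minEnclosingCircle(q.astype(np.float32)),q.mean(0))
h=cv2.convexHull(q.astype(np.float32)).reshape(-1,2); 
from scipy.optimize import least_squares
h=h[(h[:,1]<q[:,1].max()-3)]
f=least_squares(lambda c:np.hypot(*(h-c[:2]).T)-c[2],[632,238,34],loss='soft_l1');print(f.x)
E
```

```text
near [2.82702578e-02 5.01442626e+02] resid 0.24 x at y=21 502.0363018321795 x at 129 505.0894896732191
far [2.53737364e-02 6.70379819e+02] resid 0.25 x at y=21 670.9126669776265 x at 129 673.6530305094366
[[529.9 198.8  17.4]
 [638.7 153.7  18.2]
 [423.9 106.6   0. ]
 [690.9 120.4   1.3]]
1520 ((636.668701171875, 237.9267578125), 33.89088439941406) [636.64306676 229.58955393]
[636.77144304 237.99660084  33.67101457]
```

```bash
python3 - <<'E'
from h import *
from scipy.optimize import least_squares
p=load('w3.npz');W=grid(p)
print(W[[200,230,260,280,300,330,360],320].round(1))
# body visible front contour: points on cylinder side/lid
sub=W[190:262,240:400].reshape(-1,3)
k=(sub[:,2]>150)&(sub[:,2]<238)
q=sub[k]; side=q[(q[:,2]<225)]
print(len(side))
f=least_squares(lambda c:np.hypot(*(side[:,:2]-c[:2]).T)-32,[628,129],loss='soft_l1');print('axis',f.x,f.cost/len(side))
for zlo in range(155,225,15):
    t=side[(side[:,2]>zlo)&(side[:,2]<zlo+15)]
    if len(t)>50:
        f=least_squares(lambda c:np.hypot(*(t[:,:2]-c[:2]).T)-32,[628,129],loss='soft_l1');print(zlo,len(t),f.x.round(2))
E
```

```text
[[630.4 159.7 173. ]
 [630.5 159.8 208.2]
 [630.5 158.9 230.1]
 [630.5 158.3 240.8]
 [630.4 153.3 243.4]
 [630.2 143.8 244.3]
 [629.9 132.3 243.6]]
7058
axis [629.78789873 127.62300692] 0.17505194334053878
155 508 [629.74 127.5 ]
170 1103 [629.78 127.76]
185 1488 [629.81 127.92]
200 1943 [629.82 127.9 ]
215 2016 [629.75 126.87]
```

>>> {"fn": "apply_moves", "kwargs": {
  "steps": [
    [4.5,0,-30,0],
    [4.5,0,-65,0],
    [4.5,0,-95,0],
    [4.5,0,-115,0],
    [4.5,0,-127,0],
    [4.5,0,-134,0],
    [4.5,0,-137,0],
    [4.5,0,-137,0],
    [4.5,0,-137,0]
  ]
}}

```text
clock: 7.52
position: [634.3, 130.0, 226.3]
tool_rot: [0.168, 1.57, 0.14]
force: [0.2, -0.2, -1.8]
finger_gap: 63.5
```

>>> {"fn": "apply_moves", "kwargs": {
  "steps": [
    [0,0,-1,0],
    [0,0,-2,0],
    [0,0,-2,0]
  ]
}}

```text
clock: 7.9
position: [633.9, 129.9, 223.6]
tool_rot: [3.14, 1.57, 3.113]
force: [0.4, -0.2, -1.8]
finger_gap: 63.2
```

```bash
cat > cyl.py <<'E'
from h import *
from scipy.optimize import least_squares
def cyl(guess,zlo,zhi,name='wcyl'):
    s,a,g,R=tool(); print('clk',s['clock'],'jaw',a.round(1),'g',g.round(1),'gap',round(s['finger_gap'],1),'F',s['force'].round(1))
    p=optics.grab_frame('wrist'); save(name,p['image']); W=grid(p)
    q=W.reshape(-1,3); k=(q[:,2]>zlo)&(q[:,2]<zhi)&(np.hypot(*(q[:,:2]-guess).T)<38); q=q[k]
    f=least_squares(lambda c:np.hypot(*(q[:,:2]-c[:2]).T)-32,guess,loss='soft_l1');print('axis',f.x.round(1),len(q),f.cost/len(q))
    return p,W
E
python3 - <<'E'
from cyl import *
p,W=cyl([634,128],25,85)
q=W.reshape(-1,3); 
print(W[[150,180],320].round(1))
E
```

```text
clk 7.9 jaw -1.6 g [633.9 130.   68.6] gap 63.2 F [ 0.4 -0.2 -1.8]
axis [635.2 128.5] 8788 0.44058062336987014
[[636.5 180.8  18.4]
 [636.1 165.5  18. ]]
```

>>> {"fn": "apply_moves", "kwargs": {
  "steps": [
    [0,0,-1,0],
    [0,0,-2,0],
    [0,0,-2,0]
  ]
}}

```text
clock: 8.32
position: [634.0, 129.9, 222.2]
tool_rot: [0.131, 1.571, 0.104]
force: [-3.2, -0.8, 2.7]
finger_gap: 62.9
```

>>> {"fn": "apply_moves", "kwargs": {
  "steps": [
    [0,0,0,0],
    [0,0,0,0],
    [0,0,0,0],
    [0,0,0,0],
    [0,0,0,0]
  ],
  "fingers": 0
}}

```text
clock: 8.95
position: [634.0, 129.9, 221.6]
tool_rot: [-3.059, 1.571, -3.086]
force: [0.7, -0.8, -0.5]
finger_gap: 85.7
```

>>> {"fn": "apply_moves", "kwargs": {
  "steps": [
    [0,0,20,0],
    [0,0,60,0],
    [0,0,105,0],
    [0,0,140,0],
    [0,0,140,0]
  ]
}}

```text
clock: 9.57
position: [635.2, 130.1, 365.4]
tool_rot: [0.128, 1.564, 0.101]
force: [0.4, 0.3, -0.8]
finger_gap: 85.6
```

```bash
python3 - <<'E'
from h import *
s,a,g,R=tool(); print(s['clock'],a,g,s['finger_gap'],s['force'],s['qpos'].round(2))
p=optics.grab_frame('wrist'); save('w4',p['image']);W=grid(p)
k=(W[:,:,2]>97)&(W[:,:,2]<111);ys,xs=np.nonzero(k[:,200:440]);q=world(p,np.c_[xs+200,ys],104)[:,:2].astype(np.float32)
q=q[np.hypot(*(q-[634,129]).T)<45]
print(len(q),cv2.minEnclosingCircle(q))
E
```

```text
9.575 -1.5690349763370617 [636.23576434 130.18112322 210.36177989] 85.63999670929688 [ 0.44655436  0.30714852 -0.75789633] [0.1  0.46 1.45 0.   1.23 0.12]
6149 ((635.6409912109375, 129.6800994873047), 31.534250259399414)
```

View pics/w4.png

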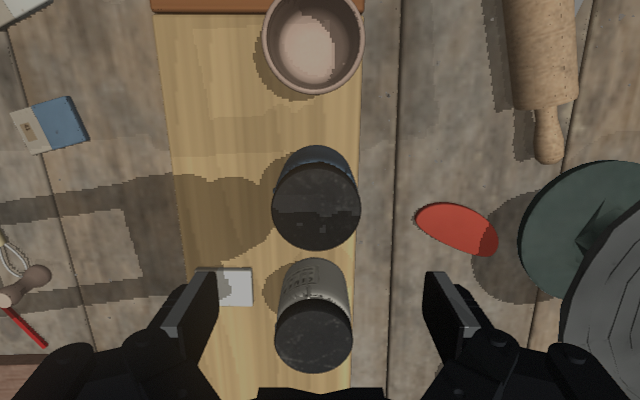

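>>> {"fn": "apply_moves", "kwargs": {
  "steps": [
    [-6,25,0,3],
    [-18,70,0,8],
    [-30,115,0,13],
    [-42,160,0,17],
    [-53,205,0,20],
    [-61,240,0,20],
    [-65,256,0,20],
    [-65,256,0,20],
    [-65,256,0,20]
  ]
}}

```text
clock: 10.75
position: [569.3, 384.7, 361.1]
tool_rot: [-2.457, 1.569, -2.136]
force: [0.1, 0.4, 0.8]
finger_gap: 85.3
```

```bash
python3 - <<'E'
from h import *
s,a,g,R=tool(); print(s['clock'],a,g,s['qpos'].round(2))
p=optics.grab_frame('wrist'); save('w5',p['image']);W=grid(p)
k=(W[:,:,2]>80)&(W[:,:,2]<92);ys,xs=np.nonzero(k);q=world(p,np.c_[xs,ys],86)[:,:2].astype(np.float32)
q=q[np.hypot(*(q-[568,386]).T)<45]
print(len(q),cv2.minEnclosingCircle(q),q.mean(0))
E
```

```text
10.75 18.379904140655576 [569.18587662 384.47587661 206.14625032] [ 0.49  0.52  1.35 -0.    1.27  0.17]
5607 ((568.782958984375, 387.2042541503906), 31.357202529907227) [568.4973 387.9821]
```

View pics/w5.png

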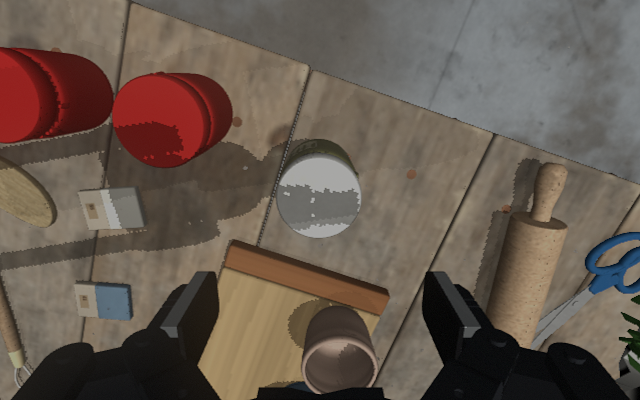

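>>> {"fn": "apply_moves", "kwargs": {
  "steps": [
    [-1.5,2,-30,0],
    [-1.5,2,-75,0],
    [-1.5,2,-110,0],
    [-1.5,2,-138,0],
    [-1.5,2,-155,0],
    [-1.5,2,-158,0],
    [-1.5,2,-158,0]
  ]
}}

```text
clock: 11.68
position: [568.1, 387.8, 204.5]
tool_rot: [0.168, 1.57, 0.489]
force: [-0.5, -0.1, 0.5]
finger_gap: 84.9
```

>>> {"fn": "apply_moves", "kwargs": {
  "steps": [
    [0,0,0,0],
    [0,0,0,0],
    [0,0,0,0],
    [0,0,0,0],
    [0,0,0,0],
    [0,0,0,0]
  ],
  "fingers": 1
}}

```text
clock: 12.42
position: [567.6, 388.2, 205.5]
tool_rot: [0.183, 1.569, 0.505]
force: [-1.3, -0.8, 6.1]
finger_gap: 61.2
```

>>> {"fn": "apply_moves", "kwargs": {
  "steps": [
    [0,0,10,0],
    [0,0,30,0],
    [0,0,60,0],
    [0,0,95,0],
    [0,0,130,0],
    [0,0,155,0],
    [0,0,160,0]
  ]
}}

```text
clock: 13.3
position: [568.0, 388.3, 367.2]
tool_rot: [0.18, 1.565, 0.502]
force: [0.0, -0.4, -3.5]
finger_gap: 61.3
```

>>> {"fn": "apply_moves", "kwargs": {
  "steps": [
    [3,-18,0,-1],
    [8,-55,0,-4],
    [13,-100,0,-7],
    [19,-146,0,-10],
    [25,-192,0,-12],
    [30,-238,0,-14],
    [36,-284,0,-16],
    [42,-330,0,-18],
    [48,-376,0,-20],
    [53,-420,0,-20],
    [58,-460,0,-20],
    [60,-478,0,-20]
  ]
}}

```text
clock: 14.8
position: [626.6, -93.0, 362.1]
tool_rot: [-3.095, 1.568, -3.125]
force: [-0.5, 0.3, -3.3]
finger_gap: 61.4
```

>>> {"fn": "apply_moves", "kwargs": {
  "steps": [
    [0,0,0,0],
    [0,0,0,0]
  ]
}}

```text
clock: 15.05
position: [626.9, -89.2, 363.1]
tool_rot: [2.566, 1.569, 2.538]
force: [0.1, 0.4, -2.7]
finger_gap: 61.1
```

```bash
python3 - <<'E'
from cyl import *
p,W=cyl([628,-91],170,225,'w6')
def circ(z,c0,rad):
    k=abs(W[:,:,2]-z)<7; ys,xs=np.nonzero(k);q=world(p,np.c_[xs,ys],z)[:,:2].astype(np.float32);q=q[np.hypot(*(q-c0).T)<45];print(len(q),cv2.minEnclosingCircle(q))
circ(104,[628,20],0); circ(104,[634,129],0)
E
```

```text
clk 15.05 jaw -1.6 g [626.7 -89.  208.1] gap 61.1 F [ 0.1  0.4 -2.7]
axis [627.8 -91.6] 8786 0.5456040560386802
8269 ((629.8443603515625, 18.316125869750977), 30.92658805847168)
0 ((0.0, 0.0), 0.0)
```

View pics/w6.png

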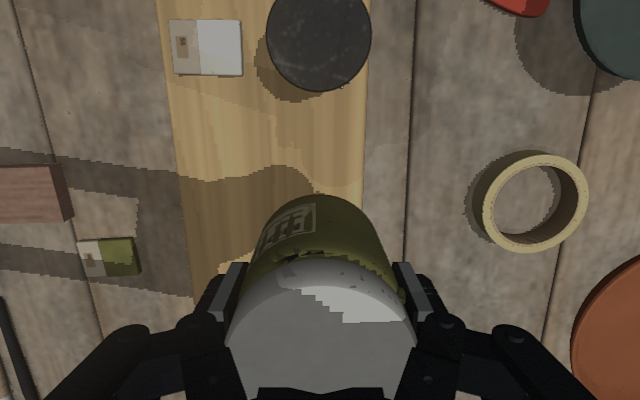

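>>> {"fn": "apply_moves", "kwargs": {
  "steps": [
    [0,0,-30,0],
    [0,0,-65,0],
    [0,0,-95,0],
    [0,0,-115,0],
    [0,0,-127,0],
    [0,0,-134,0],
    [0,0,-138,0],
    [0,0,-139,0],
    [0,0,-140,0],
    [0,0,-140,0],
    [0,0,-140,0]
  ]
}}

```text
clock: 16.48
position: [627.6, -90.1, 223.9]
tool_rot: [-0.243, 1.57, -0.27]
force: [-0.2, -0.5, -2.4]
finger_gap: 60.9
```

>>> {"fn": "apply_moves", "kwargs": {
  "steps": [
    [0,0,-1,0],
    [0,0,-1,0],
    [0,0,-1,0]
  ]
}}

```text
clock: 16.85
position: [627.6, -90.1, 223.5]
tool_rot: [-0.268, 1.57, -0.295]
force: [-0.9, -0.1, 6.3]
finger_gap: 61.0
```

>>> {"fn": "apply_moves", "kwargs": {
  "steps": [
    [0,0,0,0],
    [0,0,0,0],
    [0,0,0,0],
    [0,0,0,0],
    [0,0,0,0]
  ],
  "fingers": 0
}}

```text
clock: 17.48
position: [627.5, -90.1, 222.6]
tool_rot: [2.947, 1.571, 2.92]
force: [0.2, -0.1, 0.2]
finger_gap: 85.7
```

>>> {"fn": "apply_moves", "kwargs": {
  "steps": [
    [0,0,20,0],
    [0,0,60,0],
    [0,0,105,0],
    [0,0,140,0],
    [0,0,140,0]
  ]
}}

```text
clock: 18.1
position: [628.7, -90.3, 366.2]
tool_rot: [-0.224, 1.564, -0.252]
force: [0.1, 0.3, -0.8]
finger_gap: 85.8
```

```bash
python3 - <<'E'
from cyl import *
s,a,g,R=tool(); print(s['clock'],a,g,s['qpos'].round(2))
p=optics.grab_frame('wrist'); save('w7',p['image']); W=grid(p)
def circ(z,c0):
    k=abs(W[:,:,2]-z)<7; ys,xs=np.nonzero(k);q=world(p,np.c_[xs,ys],z)[:,:2].astype(np.float32);q=q[np.hypot(*(q-c0).T)<45];print(len(q),cv2.minEnclosingCircle(q))
circ(104,[628,20]); circ(104,[628,-90])
hsv=cv2.cvtColor(p['image'],cv2.COLOR_RGB2HSV)
k=(W[:,:,2]>5)&(W[:,:,2]<13)&(abs(W[:,:,0]-410)<50)&(abs(W[:,:,1]+170)<45)
ys,xs=np.nonzero(k);q=world(p,np.c_[xs,ys],8.5)[:,:2].astype(np.float32);print('olive tile',len(q),cv2.minAreaRect(q))
E
```

```text
18.1 -1.5694685120315017 [629.67612386 -90.59330739 211.24749086] [-0.25  0.44  1.48 -0.    1.22 -0.22]
7902 ((629.8656616210938, 18.319744110107422), 30.94629669189453)
6101 ((629.2080078125, -90.58377075195312), 31.516679763793945)
olive tile 2053 ((411.7188720703125, -157.22509765625), (57.654178619384766, 68.8366928100586), 3.928232192993164)
```

View pics/w7.png

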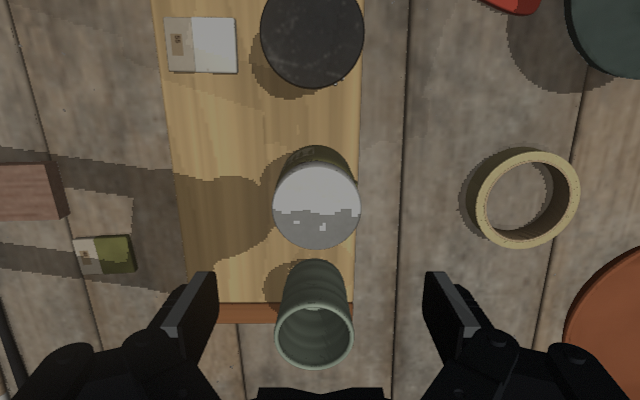

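>>> {"fn": "apply_moves", "kwargs": {
  "steps": [
    [-10,-4,0,5],
    [-30,-12,0,14],
    [-55,-21,0,24],
    [-80,-30,0,34],
    [-105,-39,0,44],
    [-130,-48,0,54],
    [-155,-57,0,64],
    [-180,-66,0,74],
    [-205,-75,-10,84],
    [-217,-80,-20,91],
    [-217,-80,-20,91],
    [-217,-80,-20,91]
  ]
}}

```text
clock: 19.65
position: [410.8, -170.0, 342.4]
tool_rot: [0.712, 1.57, 2.27]
force: [0.2, -0.0, 0.3]
finger_gap: 85.1
```

```bash
cat > tile.py <<'E'
from h import *
def tile(p,W,c,base=0,rad=45,zt=None):
    # find tile pixels near c by height, refine rect on the top plane
    t=base+8.5
    k=(W[:,:,2]>base+5)&(W[:,:,2]<base+13)&(np.hypot(W[:,:,0]-c[0],W[:,:,1]-c[1])<rad)
    k=cv2.morphologyEx(k.astype(np.uint8),cv2.MORPH_OPEN,np.ones((3,3)))
    n,lab,st,_=cv2.connectedComponentsWithStats(k); i=1+np.argmax(st[1:,4])
    ys,xs=np.nonzero(lab==i);q=world(p,np.c_[xs,ys],t)[:,:2].astype(np.float32)
    print('tile',len(q),cv2.minAreaRect(q),q.mean(0),'bbox',xs.min(),xs.max(),ys.min(),ys.max())
E
python3 - <<'E'
from tile import *
s,a,g,R=tool(); print(s['clock'],a,g,s['qpos'].round(2))
p=optics.grab_frame('wrist'); save('w8',p['image']); W=grid(p)
tile(p,W,[411,-170])
E
```

```text
19.65 89.27886457636218 [ 410.7909165  -169.98196588  187.4113224 ] [-0.55  0.21  1.91  0.    1.02 -2.11]
tile 2851 ((410.0517883300781, -170.0849609375), (55.86372375488281, 40.53103256225586), 2.000490427017212) [ 409.3714 -170.0235] bbox 295 342 145 208
```

View pics/w8.png

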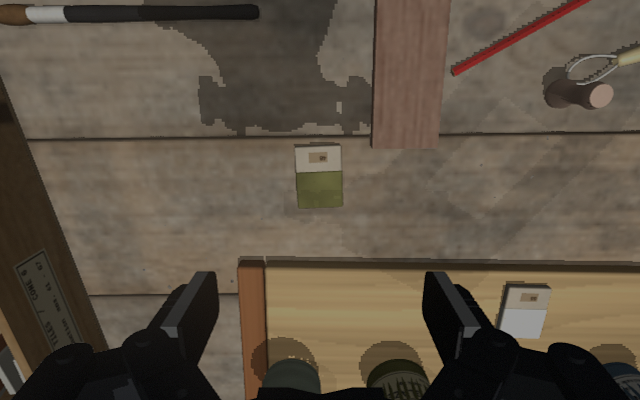

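```bash
python3 - <<'E'
from h import *
p=optics.grab_frame('wrist'); W=grid(p)
print(W[[100,140,144,148,152,156],380].round(1), W[140,[360,368,372,376,380,385]].round(1))
print(W[180,[280,290,300,318,340,350,360]].round(1))
E
```

```text
[[ 3.454e+02 -1.213e+02  1.840e+01]
 [ 3.770e+02 -1.198e+02  1.780e+01]
 [ 3.805e+02 -1.195e+02  1.660e+01]
 [ 3.837e+02 -1.195e+02  1.730e+01]
 [ 3.905e+02 -1.163e+02 -5.000e-01]
 [ 3.940e+02 -1.162e+02 -3.000e-01]] [[ 379.9 -134.2   -0.7]
 [ 379.8 -127.3    0. ]
 [ 377.7 -125.7   13.4]
 [ 377.  -123.1   17.5]
 [ 377.  -119.8   17.8]
 [ 376.9 -115.9   19. ]]
[[ 4.148e+02 -2.053e+02  6.000e-01]
 [ 4.153e+02 -1.964e+02 -9.000e-01]
 [ 4.128e+02 -1.868e+02  8.700e+00]
 [ 4.127e+02 -1.711e+02  9.700e+00]
 [ 4.130e+02 -1.518e+02  9.300e+00]
 [ 4.156e+02 -1.423e+02  1.000e-01]
 [ 4.156e+02 -1.334e+02  5.000e-01]]
```

>>> {"fn": "apply_moves", "kwargs": {
  "steps": [
    [-1.5,-1.5,-30,2.5],
    [-1.5,-1.5,-70,2.5],
    [-1.5,-1.5,-105,2.5],
    [-1.5,-1.5,-125,2.5],
    [-1.5,-1.5,-130,2.5],
    [-1.5,-1.5,-130,2.5]
  ],
  "fingers": 0.4
}}

```text
clock: 20.5
position: [409.5, -171.6, 212.9]
tool_rot: [-2.328, 1.57, -0.724]
force: [1.2, -0.6, 0.3]
finger_gap: 51.1
```

```bash
python3 - <<'E'
from tile import *
s,a,g,R=tool(); print(s['clock'],a,g,s['qpos'].round(2),s['finger_gap'])
p=optics.grab_frame('wrist'); save('w9',p['image']); W=grid(p); np.savez('w9.npz',**p)
tile(p,W,[409,-171])
q=W.reshape(-1,3); k=(np.hypot(q[:,0]-409,q[:,1]+171)<45)&(q[:,2]>14)
print('lowest finger pts', np.sort(q[k][:,2])[[0,5,20,60,150]] )
E
```

```text
20.5 91.92515094343084 [ 409.56625147 -171.67879699   57.87882289] [-0.55  0.43  2.04 -0.    0.67 -2.16] 51.06773834771451
tile 7215 ((409.3827209472656, -170.2045440673828), (55.89735794067383, 40.50410079956055), 2.0536694526672363) [ 408.46518 -170.22662] bbox 283 360 191 287
lowest finger pts [42.14306028 42.8456423  43.3833459  44.59281413 46.91325291]
```

View pics/w9.png

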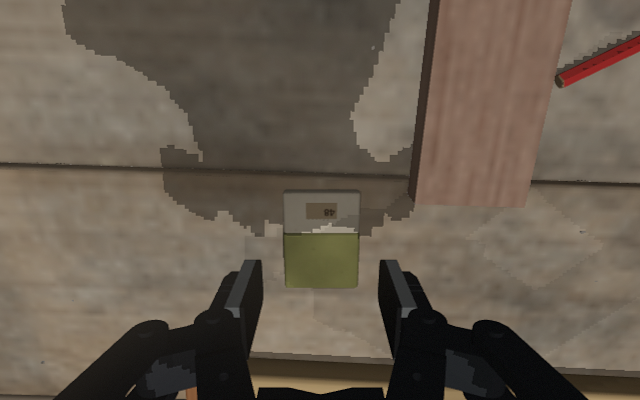

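>>> {"fn": "apply_moves", "kwargs": {
  "steps": [
    [0,0,-12,0],
    [0,0,-24,0],
    [0,0,-33,0],
    [0,0,-38,0],
    [0,0,-39,0],
    [0,0,-39,0]
  ]
}}

```text
clock: 21.3
position: [409.0, -171.6, 173.7]
tool_rot: [3.021, 1.571, -1.658]
force: [-0.5, 0.7, -0.3]
finger_gap: 51.0
```

>>> {"fn": "apply_moves", "kwargs": {
  "steps": [
    [0,0,0,0],
    [0,0,0,0],
    [0,0,0,0],
    [0,0,0,0]
  ],
  "fingers": 1
}}

```text
clock: 21.8
position: [409.0, -171.6, 174.3]
tool_rot: [-2.324, 1.57, -0.72]
force: [-0.3, 0.9, 5.2]
finger_gap: 37.9
```

>>> {"fn": "apply_moves", "kwargs": {
  "steps": [
    [0,0,5,0],
    [0,0,20,0],
    [0,0,45,0],
    [0,0,60,0],
    [0,0,60,0]
  ]
}}

```text
clock: 22.42
position: [409.5, -171.8, 234.8]
tool_rot: [-2.183, 1.568, -0.578]
force: [0.4, -1.4, -0.5]
finger_gap: 38.0
```

```bash
python3 - <<'E'
from tile import *
s,a,g,R=tool(); print(s['clock'],a,g,s['qpos'].round(2),s['finger_gap'])
p=optics.grab_frame('wrist'); save('w10',p['image']); W=grid(p)
tile(p,W,[409,-171],60)
E
```

```text
22.425 91.9307416124369 [ 409.86190975 -172.09397027   79.83300308] [-0.55  0.39  2.02 -0.    0.73 -2.16] 38.019449908237235
tile 10741 ((410.1518859863281, -171.06463623046875), (56.51814651489258, 51.32441711425781), 2.133146047592163) [ 408.59763 -171.10239] bbox 260 381 219 334
```

View pics/w10.png

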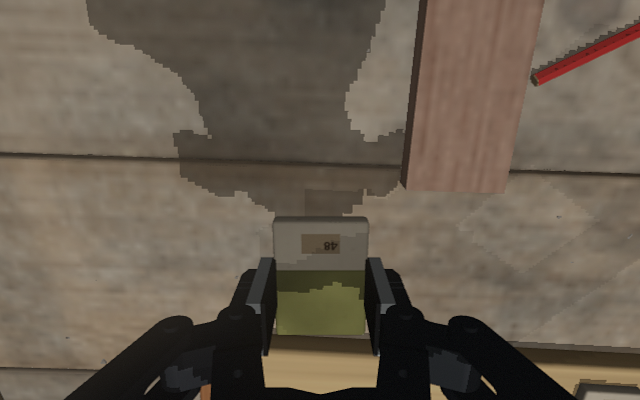

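>>> {"fn": "apply_moves", "kwargs": {
  "steps": [
    [8,5,5,0],
    [30,20,10,-1],
    [60,40,10,-2],
    [90,60,10,-3],
    [115,76,10,-3.5],
    [126.5,84,10,-3.5],
    [126.5,84,10,-3.5],
    [126.5,84,10,-3.5]
  ]
}}

```text
clock: 23.48
position: [534.4, -87.8, 243.3]
tool_rot: [1.523, 1.569, 3.066]
force: [0.2, -0.1, -1.0]
finger_gap: 38.0
```

```bash
python3 - <<'E'
from tile import *
s,a,g,R=tool(); print(s['clock'],a,g,s['position'],s['qpos'].round(2),s['finger_gap'])
p=optics.grab_frame('wrist'); save('w11',p['image']); W=grid(p)
tile(p,W,[537,22],18)
tile(p,W,[536,-88],g[2]-155+174.3-155+ -19.3+135+0,45) if 0 else None
k=(W[:,:,2]>60)&(W[:,:,2]<90); k[:, :250]=0;k[:,400:]=0; print(W[[230,260,300],320].round(1))
E
```

```text
23.475 88.41900030190833 [534.16087755 -87.77159499  88.28613104] [534.44233888 -87.79293835 243.28587402] [-0.29  0.48  1.8  -0.    0.87 -1.83] 38.000592770670586
tile 6597 ((539.2391967773438, 20.43190574645996), (42.220306396484375, 56.24142074584961), 87.55860137939453) [538.22064   20.575392] bbox 467 555 188 280
[[510.9 -86.3  77.4]
 [525.2 -86.6  76.3]
 [543.9 -87.1  77.8]]
```

View pics/w11.png

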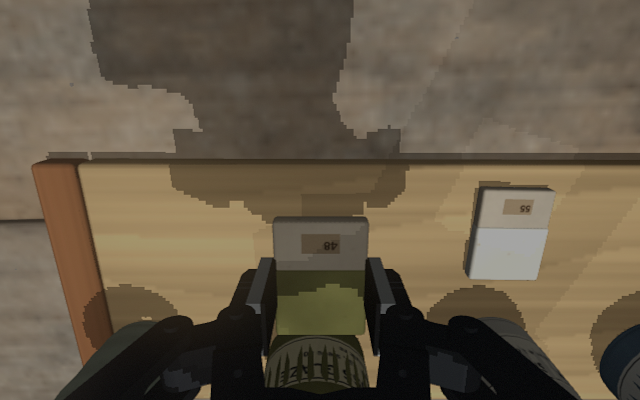

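>>> {"fn": "apply_moves", "kwargs": {
  "steps": [
    [1.5,-2,-15,0],
    [1.5,-2,-30,0],
    [1.5,-2,-41,0],
    [1.5,-2,-47,0],
    [1.5,-2,-49,0],
    [1.5,-2,-50,0],
    [1.5,-2,-50,0]
  ]
}}

```text
clock: 24.4
position: [537.2, -89.6, 193.9]
tool_rot: [-1.993, 1.57, -0.45]
force: [-0.3, -0.2, -0.4]
finger_gap: 38.2
```

>>> {"fn": "apply_moves", "kwargs": {
  "steps": [
    [0,0,-1,0],
    [0,0,-2,0],
    [0,0,-2,0],
    [0,0,-2,0]
  ]
}}

```text
clock: 24.9
position: [537.1, -89.6, 192.3]
tool_rot: [-1.969, 1.57, -0.426]
force: [-1.3, -0.7, 6.2]
finger_gap: 38.0
```

>>> {"fn": "apply_moves", "kwargs": {
  "steps": [
    [0,0,0,0],
    [0,0,0,0],
    [0,0,0,0]
  ],
  "fingers": 0.35
}}

```text
clock: 25.28
position: [537.0, -89.5, 191.6]
tool_rot: [2.118, 1.571, -2.622]
force: [-0.4, 0.3, 0.5]
finger_gap: 55.5
```

>>> {"fn": "apply_moves", "kwargs": {
  "steps": [
    [0,0,8,0],
    [0,0,30,0],
    [0,0,60,0],
    [0,0,90,0],
    [0,0,90,0]
  ]
}}

```text
clock: 25.9
position: [538.1, -89.9, 284.3]
tool_rot: [-1.851, 1.565, -0.308]
force: [0.3, -1.4, -0.2]
finger_gap: 55.7
```

```bash
python3 - <<'E'
from tile import *
s,a,g,R=tool(); print(s['clock'],a,g,s['position'],s['qpos'].round(2),s['finger_gap'])
p=optics.grab_frame('wrist'); save('w12',p['image']); W=grid(p)
tile(p,W,[538,21],18)
tile(p,W,[537,-89],18)
E
```

```text
25.9 88.42840189793802 [538.88035517 -90.1226695  129.35136395] [538.07544641 -89.8669009  284.34906297] [-0.29  0.42  1.76 -0.    0.95 -1.84] 55.66704098295239
tile 4819 ((539.39990234375, 20.766082763671875), (41.82064437866211, 55.96465301513672), 87.24951934814453) [538.5866    20.766993] bbox 449 522 163 242
tile 4700 ((538.0171508789062, -88.49620056152344), (40.56052780151367, 55.57875061035156), 88.56474304199219) [537.1391  -88.47604] bbox 291 351 165 243
```

View pics/w12.png

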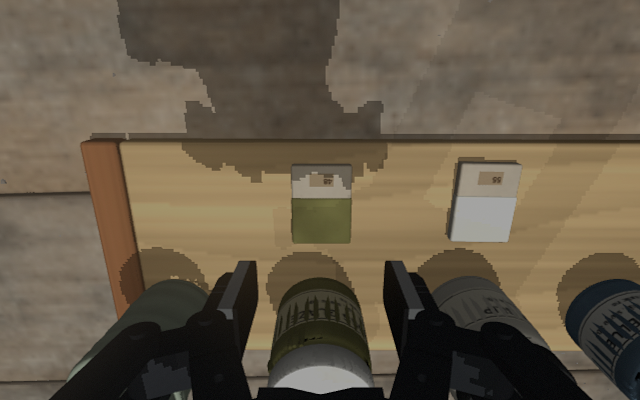

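>>> {"fn": "apply_moves", "kwargs": {
  "steps": [
    [-10,18,20,2],
    [-30,55,40,5],
    [-52,100,55,9],
    [-75,145,55,13],
    [-98,190,55,17],
    [-120,230,55,17],
    [-136,262,55,17],
    [-142,273,55,17],
    [-142,273,55,17],
    [-142,273,55,17]
  ]
}}

```text
clock: 27.2
position: [395.5, 182.7, 336.4]
tool_rot: [2.816, 1.57, -1.628]
force: [-0.3, 0.6, -0.3]
finger_gap: 55.7
```

```bash
python3 - <<'E'
from tile import *
s,a,g,R=tool(); print(s['clock'],a,g,s['position'],s['qpos'].round(2),s['finger_gap'])
p=optics.grab_frame('wrist'); save('w13',p['image']); W=grid(p)
tile(p,W,[395,183])
E
```

```text
27.2 105.39602912720552 [395.53875038 182.65973193 181.44912249] [395.54390698 182.74957019 336.44909637] [ 0.27  0.21  1.93 -0.    1.   -1.56] 55.721727726977406
tile 2917 ((395.7550048828125, 181.4964599609375), (55.89918518066406, 40.03516387939453), 13.914432525634766) [395.09662 181.23843] bbox 295 343 147 210
```

View pics/w13.png

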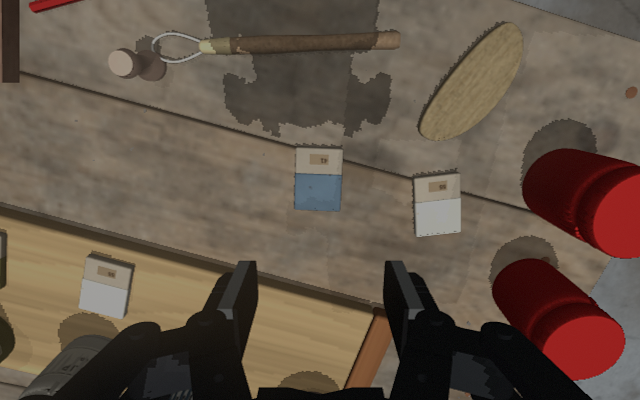

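>>> {"fn": "apply_moves", "kwargs": {
  "steps": [
    [-0.5,-2.3,-30,-1.5],
    [-0.5,-2.3,-75,-1.5],
    [-0.5,-2.3,-110,-1.5],
    [-0.5,-2.3,-135,-1.5],
    [-0.5,-2.3,-152,-1.5],
    [-0.5,-2.3,-160,-1.5],
    [-0.5,-2.3,-162,-1.5],
    [-0.5,-2.3,-162,-1.5]
  ],
  "fingers": 0.4
}}

```text
clock: 28.25
position: [394.9, 181.0, 175.0]
tool_rot: [-1.706, 1.57, 0.107]
force: [-0.3, -0.7, 0.2]
finger_gap: 51.0
```

```bash
python3 - <<'E'
from tile import *
s,a,g,R=tool(); print(s['clock'],a,g,s['position'],s['force'],s['finger_gap'])
p=optics.grab_frame('wrist'); save('w14',p['image'])
E
```

```text
28.25 103.90301109531873 [395.01420382 181.01127131  20.02855875] [394.89370586 180.99832469 175.02851137] [-0.30732587 -0.67970232  0.15282053] 51.01743236682005
```

View pics/w14.png

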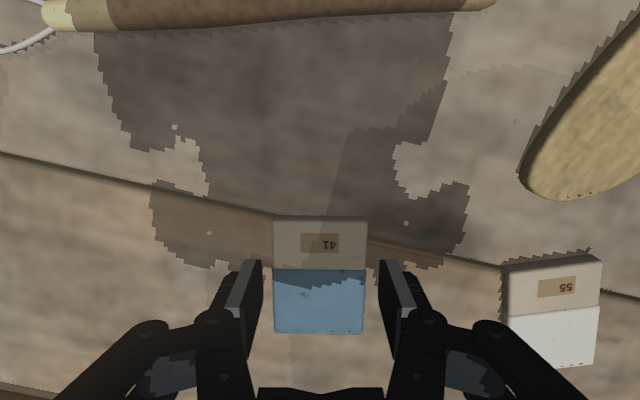

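Tile is centred between the fingers; lower 1 mm and close.

>>> {"fn": "apply_moves", "kwargs": {
  "steps": [
    [0,0,-1,0],
    [0,0,-1,0],
    [0,0,-1,0],
    [0,0,-1,0],
    [0,0,-1,0]
  ],
  "fingers": 1
}}

```text
clock: 28.92
position: [394.8, 181.2, 174.8]
tool_rot: [-1.694, 1.569, 0.12]
force: [-0.5, -1.1, 11.9]
finger_gap: 37.7
```

>>> {"fn": "apply_moves", "kwargs": {
  "steps": [
    [0,0,5,0],
    [0,0,20,0],
    [0,0,45,0],
    [0,0,65,0],
    [0,0,70,0],
    [0,0,70,0]
  ]
}}

```text
clock: 29.68
position: [394.5, 181.2, 243.8]
tool_rot: [-1.658, 1.57, 0.156]
force: [0.4, -0.3, -0.9]
finger_gap: 38.1
```

>>> {"fn": "apply_moves", "kwargs": {
  "steps": [
    [10,-3,0,-2],
    [35,-12,0,-5],
    [65,-22,0,-8],
    [95,-33,0,-11],
    [122,-42,0,-14],
    [140,-49,0,-15.5],
    [147,-51,0,-15.5],
    [147,-51,0,-15.5],
    [147,-51,0,-15.5]
  ]
}}

```text
clock: 30.8
position: [540.4, 130.4, 243.5]
tool_rot: [1.698, 1.569, -3.041]
force: [0.2, -0.4, 0.3]
finger_gap: 37.7
```

```bash
python3 - <<'E'
from tile import *
s,a,g,R=tool(); print(s['clock'],a,g,s['position'],s['qpos'].round(2),s['finger_gap'])
p=optics.grab_frame('wrist'); save('w15',p['image']); W=grid(p)
tile(p,W,[538,21],18)
for v in (235,300): 
    print(W[v,[270,275,280,320,360,365,370]].round(1))
E
```

```text
30.8 88.46357018191424 [540.16415909 130.38909945  88.4524157 ] [540.39597582 130.41248073 243.45224059] [ 0.11  0.49  1.77  0.    0.88 -1.43] 37.719230155226676
tile 6579 ((539.738525390625, 22.679601669311523), (41.91875457763672, 56.18071746826172), 87.52989196777344) [538.74493   22.737371] bbox 85 170 188 279
[[544.9 101.5  18.2]
 [518.8 113.2  77.2]
 [518.8 115.3  77.4]
 [519.2 131.8  77.4]
 [520.2 148.4  76. ]
 [519.8 150.3  77. ]
 [546.3 160.6  18.3]]
[[536.3 112.6  97.4]
 [545.1 112.4  84.3]
 [549.7 113.5  77.6]
 [550.6 131.   77. ]
 [550.6 148.5  77.6]
 [547.  150.   83. ]
 [539.  150.5  94.8]]
```

View pics/w15.png

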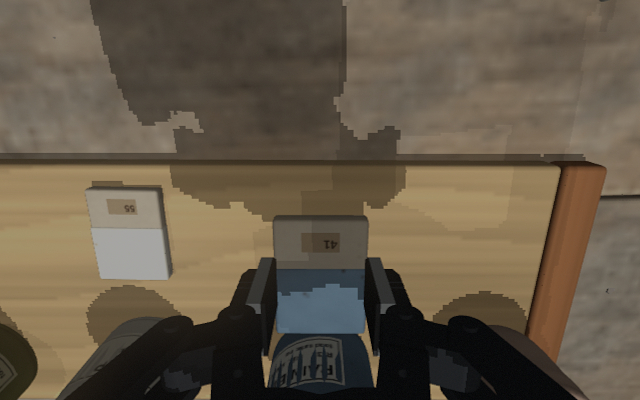

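>>> {"fn": "apply_moves", "kwargs": {
  "steps": [
    [1.5,0.5,-15,0],
    [1.5,0.5,-30,0],
    [1.5,0.5,-41,0],
    [1.5,0.5,-47,0],
    [1.5,0.5,-49,0],
    [1.5,0.5,-50,0],
    [1.5,0.5,-50,0]
  ]
}}

```text
clock: 31.72
position: [543.1, 130.6, 193.9]
tool_rot: [-1.617, 1.57, -0.074]
force: [1.1, -0.7, -0.3]
finger_gap: 37.6
```

>>> {"fn": "apply_moves", "kwargs": {
  "steps": [
    [0,0,-1,0],
    [0,0,-2,0],
    [0,0,-2,0]
  ]
}}

```text
clock: 32.1
position: [543.2, 130.7, 192.9]
tool_rot: [-1.628, 1.57, -0.084]
force: [-2.9, 0.2, 9.8]
finger_gap: 37.8
```

>>> {"fn": "apply_moves", "kwargs": {
  "steps": [
    [0,0,0,0],
    [0,0,0,0],
    [0,0,0,0]
  ],
  "fingers": 0.35
}}

```text
clock: 32.48
position: [543.0, 130.6, 191.5]
tool_rot: [2.087, 1.571, -2.653]
force: [0.2, 0.5, -0.2]
finger_gap: 55.4
```

>>> {"fn": "apply_moves", "kwargs": {
  "steps": [
    [0,0,8,0],
    [0,0,30,0],
    [0,0,60,0],
    [0,0,90,0],
    [0,0,90,0]
  ]
}}

```text
clock: 33.1
position: [544.1, 130.8, 284.4]
tool_rot: [-1.446, 1.565, 0.098]
force: [0.0, 0.5, -0.4]
finger_gap: 55.4
```

```bash
python3 - <<'E'
from tile import *
s,a,g,R=tool(); print(s['clock'],a,g,s['qpos'].round(2),s['finger_gap'])
p=optics.grab_frame('wrist'); save('w16',p['image']); W=grid(p)
tile(p,W,[539,21],18)
tile(p,W,[543,131],18)
E
```

```text
33.1 88.42777940085381 [544.98641542 130.86751487 129.39276039] [ 0.11  0.44  1.73 -0.    0.97 -1.43] 55.37755550703844
tile 4795 ((539.8846435546875, 22.67570686340332), (41.72356414794922, 56.080440521240234), 87.39492797851562) [539.0542    22.618702] bbox 121 191 162 241
tile 4652 ((543.3798828125, 131.840576171875), (40.553768157958984, 55.473663330078125), 88.52835083007812) [542.7628  131.85062] bbox 290 350 164 242
```

View pics/w16.png

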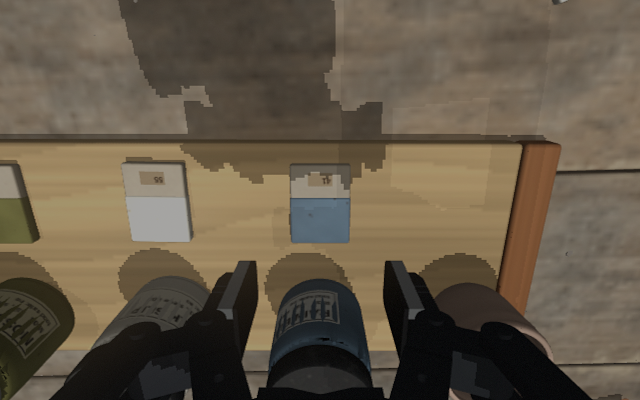

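Both tiles are in line. I'll back off upward and do an overall check from above.

>>> {"fn": "apply_moves", "kwargs": {
  "steps": [
    [0,0,40,0],
    [-20,-30,80,0],
    [-50,-75,100,0],
    [-80,-120,100,0],
    [-110,-165,100,0],
    [-130,-210,100,0],
    [-145,-255,100,0],
    [-155,-300,100,0],
    [-160,-345,100,0],
    [-160,-390,100,0],
    [-160,-430,100,0],
    [-160,-430,100,0]
  ]
}}

```text
clock: 34.65
position: [382.9, -301.8, 380.7]
tool_rot: [1.855, 1.57, -2.888]
force: [-0.5, 0.5, -0.9]
finger_gap: 55.4
```

```bash
python3 - <<'E'
from tile import *
s,a,g,R=tool(); print(s['clock'],g,s['force'])
p=optics.grab_frame('top'); save('top1',p['image'],(160,130,490,290),2.4); W=grid(p)
P0=load('top.npz'); W0=grid(P0)
def circ(P,W,z,c0):
    k=abs(W[:,:,2]-z)<8; ys,xs=np.nonzero(k);q=world(P,np.c_[xs,ys],z)[:,:2].astype(np.float32);q=q[np.hypot(*(q-c0).T)<42];return (np.round(cv2.minEnclosingCircle(q)[0],1),len(q)) if len(q) else None
for n,z,c in(('white',104,[627,19]),('pink',80,[634,238]),('green',102,[620,-199]),('blue',104,[630,129]),('olive',104,[624,-91])):
    print(n,circ(P0,W0,z,np.array(c)),circ(p,W,z,np.array(c)))
E
```

```text
34.65 [ 382.7987636  -301.83465293  225.67692599] [-0.48077174  0.47198085 -0.9236725 ]
white (array([626.5,  19.5]), 484) (array([626.5,  19.5]), 486)
pink (array([633.1, 238.8]), 134) (array([633.3, 238.5]), 140)
green (array([ 620.2, -199.5]), 149) (array([ 620.2, -199.6]), 148)
blue None (array([631.7, 128.8]), 482)
olive None (array([625.1, -90.9]), 483)
```

View pics/top1.png

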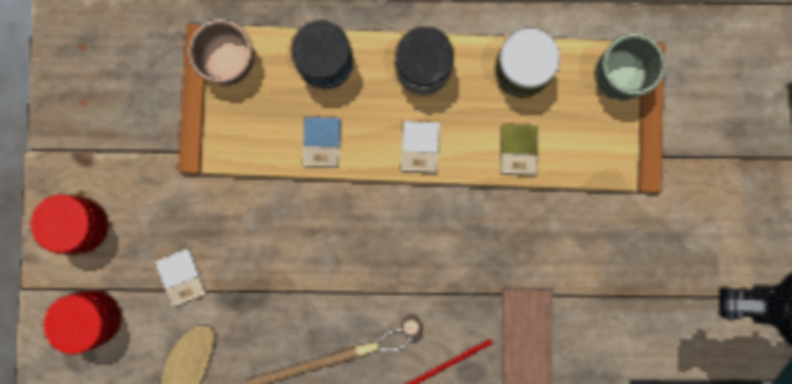

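>>> {"fn": "apply_moves", "kwargs": {
  "steps": [
    [0,0,0,0],
    [0,0,0,0],
    [0,0,0,0]
  ]
}}

```text
clock: 35.08
position: [383.0, -298.5, 381.7]
tool_rot: [0.76, 1.571, 2.304]
force: [1.0, -0.1, -0.3]
finger_gap: 55.7
```

```bash
python3 - <<'E'
from station import finish_job
print(finish_job())
E
```

```text
the job is handed in; nothing more can be done
None
```

The job is done and handed in at about 35 s of the 102 s allowed; no verdict was reported. The blue jar stands halfway between the white jar and the pink cup, and the olive jar halfway between the white jar and the green tumbler. Each tile lies glaze up in front of the jar of its own colour.

- **Jars:** the final top picture puts both about 2 mm from their halfway points.
- **Tiles:** in the wrist pictures both are within about 2 mm of their places in line with the laid white tile and about 1° off square to it.
- **Things already on the board:** the white jar, pink cup and green tumbler read within 0.4 mm of where they started. I did not measure the laid white tile against its start, but nothing touched it.
- **Spare white tile:** nothing touched it, and it looks to be in the same place in the final top picture. I judged that by eye only.
- **Disagreement:** the top and wrist cameras differed by about 4 mm in absolute x. I placed everything relative to what stood on the board, so this had little effect. No checks failed.

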